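# Tip a standing carton onto its back and push it flush to the stop

## Task

Tip the standing red-and-white carton over backwards by pushing it near the top of its printed front, so that it lies on its back with the front facing up, then push it along the worktop until its top end sits flush against the aluminium back stop, between the ends of the stop. Only push it, never pick it up. Leave the green-and-white carton, the dropper bottle and the vial standing where they are.

Things in the scene. Friction and masses are not known exactly. Their poses are not given: they have to be found in the camera images.
- carton: red-and-white test-kit carton, rigid box, about 0.15 kg, 66 (x) x 85 (y) x 120 (z) mm. Origin: centre of its underside; z to its top end, x from printed front (-x face) to back (+x face). Starts upright, its back towards the stop, within 0.18 rad of square. Tips about its lower back edge; falls by itself past 29 degrees. On its back, x points down and it is 66 mm high
- carton_center (a point): centre of the same carton. (To the right of the work stands a large fixed cream-coloured container, 0.31 m wide, blue cap 0.40 m above the worktop: an arm coming from that side must pass over or round it)
- carton_top (a point): centre of the carton's top end face (120 mm from the underside along the carton's z axis)
- stop: aluminium back stop fixed to the worktop: a fence 220 mm long (y), 50 mm high, 8 mm thick, with a foot reaching 40 mm behind its face. Origin: middle of the lower edge of the front face, at worktop height; x points from the carton into the stop, square to the face, y along the stop, z up. The standing carton is 0.19 to 0.23 m from it
- green_carton: green-and-white carton, 62 x 105 x 85 mm high, loose, standing just beyond one end of the stop; origin at the centre of its underside. Not to be disturbed
- dropper: small black dropper bottle with blue cap, 29 mm square, 57 mm high, loose, standing beside the carton's lane; origin at the centre of its underside. Not to be disturbed
- sample_vial: small vial with orange cap, 23 mm in diameter, 52 mm high, loose, standing beside the carton on the other side; origin at the centre of its underside. Not to be disturbed

How it is judged:
By the outcome, as a careful person would: the job done as asked, in the order asked, and still so for the second after the job is handed in, with the robot touching nothing.
It also fails if it takes over 54 s, if anything falls off the work surface, if the arm or the gripper's body presses on something with over 40 N, if the wrist force passes 120 N, or if a joint passes its speed limit or range.

## Robot

A 6-joint arm with a two-finger parallel gripper is mounted at the origin on a cart in front of the work surface, level with it; the furniture and walls round the work are solid. World frame = base frame: x ahead of the robot, y to its left, z up, the work surface at z = 0. Lengths are in m, angles in degrees, forces in N, time in s.
With the tool pointing down it reaches from about 0.3 to 0.75 m from the base axis. Payload 8.5 kg.
Tool frame: the origin (TCP) lies on the centre line of the jaws, within the pads' length; the fingertips stand 14 mm ahead of it and the grasp point (between the pads) lies 5 mm behind it; z points along the fingers, x is the direction in which the jaws open and shut, and the axes are right-handed (so a half turn about z gives the same grasp; the last joint's range is limited). The gripper opens to 85 mm and grips with 20 to 120 N. Pads are 22 mm wide; open, the fingers measure 114 mm over their backs; the gripper's body (76 mm by 85 mm) begins 54 mm behind the grasp point. The pads swing forward as they close: fully open they stand 13 mm farther back than shut.
Start: joints at [-81.893, 21.807, 74.336, -0, 83.858, -12.336], TCP at [0.192, -0.515, 0.245] pointing down, gripper open.
Joint ranges: [-178.18, 178.18], [-50.72, 133.34], [12.68, 142.11], [-81.47, 261.47], [9.98, 163.14], [-165.26, 165.26]. Speed limits (degrees/s): [136.94, 136.94, 180, 180, 180, 180].

## Interface

Orientations are given as a 3x3 rotation matrix whose columns are the frame's x, y, z axes.
In Python, from rig import * gives the robot as it stands.
- The arm moves only by the shell command python3 -m crank 'ROWS' [FORCE]. ROWS is JSON, one flat list of numbers, 7 for each row, row after row: the turn, a rotation vector about the world's x, y, z in rad, then the shift along the world's x, y, z in m, then the opening in per cent of the stroke, from 0 (shut) to 100 (fully open). A call has 1 to 20 rows; each row shifts and turns the commanded pose from where the row before left it; what a row does not reach is not made up. A row lasts 1/10 s, in which the tool goes at most 50 mm and 8.59 degrees, less where a joint would pass 70% of its speed; a pose out of reach is approached as far as the arm can. A call is refused whole if a number of a shift passes 0.05 or a number of a turn 0.15, either way. A call with a gripper value outside its range is refused whole. The fingers move at their own pace and stop on an object; FORCE is the grip in N (left out, the last holds). Time passes only in rows, so rows that do not move let the fingers close. It gives the time, the measured TCP pose, the force and the opening at its end, in the units of the state.
- observe(): the state, without advancing time (a new reading comes with each control period).
- get_image(name): name is "scene" or "top" or "wrist"; returns a dict with "frame" (384x512x3 uint8, red, green, blue), "fov_y" (degrees; the focal length in pixels is half the picture's height over the tangent of half this angle, whatever the lens; pixels are square), "cx", "cy" (the principal point, pixels), "world_to_cam" (4x4, takes a point from world to camera coordinates). Camera axes: x right, y up, looking along -z (the intrinsics and any distortion apply to the point x, -y, -z); pixel columns grow to the right and rows downward; lengths in m; the calibration is good to about 2 mm. A picture is of the moment at which its call begins. There is no depth.
- close_job(): hands the job in, once; it reports no verdict.
The state is a dict: "time_s": time; "q": joint angles; "qvel": joint speeds; "joint_efforts": joint torques, N m; "position": TCP position; "tool_rot": TCP orientation; "ft_force": force on the tool from outside, world axes, zero at the start; "wrist_torque": the same for the moment, N m; "grip_width": finger opening in m.
Only numpy, scipy, OpenCV 4.12 (cv2) and the standard library are available. Lean on these libraries where they do the work, as an engineer would, in place of code of your own. Each camera call takes 0.05 s, during which the arm holds its last target. There are 200 camera calls.

## Working session

There is one attempt and no reset: what is moved stays moved. The work goes in short steps, Python scripts to look and compute and a shell command to move; the robot and the scene stay as the last step left them, time stands still between calls to the robot, and variables do not carry over. Pictures are saved under pics/ and viewed, about 8 in all and at most 12, crops included, and the job is handed in when it is done.

```bash
ls; mkdir -p pics; python3 - <<'E'
from rig import *
import cv2,numpy as np
ims=[]
for n in("scene","top"):
    d=get_image(n); cv2.imwrite(f"pics/{n}0.png",d["frame"][:,:,::-1]); print(n,d["fov_y"],d["cx"],d["cy"],np.round(d["world_to_cam"],4).tolist(),[k for k in d])
s=observe(); print(s["time_s"],s["position"],np.round(s["tool_rot"],3).tolist(),s["ft_force"],s["grip_width"])
E
```

```text
pics
scene 50.1518880123909 257.96303405039504 194.88253823985258 [[-0.8569, -0.515, -0.0227, 0.3791], [0.2452, -0.4459, 0.8608, -0.2672], [-0.4535, 0.732, 0.5084, -0.5955], [0.0, 0.0, 0.0, 1.0]] ['frame', 'fov_y', 'cx', 'cy', 'world_to_cam']
top 56.802535484532626 255.36058019778005 192.05716619546573 [[-0.003, -1.0, 0.003, -0.1284], [0.9946, -0.0026, 0.1039, -0.5369], [-0.1038, 0.0033, 0.9946, -0.9061], [0.0, 0.0, 0.0, 1.0]] ['frame', 'fov_y', 'cx', 'cy', 'world_to_cam']
0.1 [ 0.19205059 -0.51512023  0.24475836] [[0.349, -0.937, -0.0], [-0.937, -0.349, 0.001], [-0.001, -0.0, -1.0]] [-0.1112762   0.06705506  0.4084039 ] 0.08564243602062031
```

View pics/scene0.png

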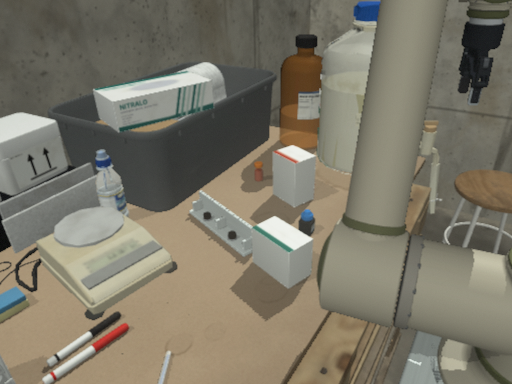

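View pics/top0.png

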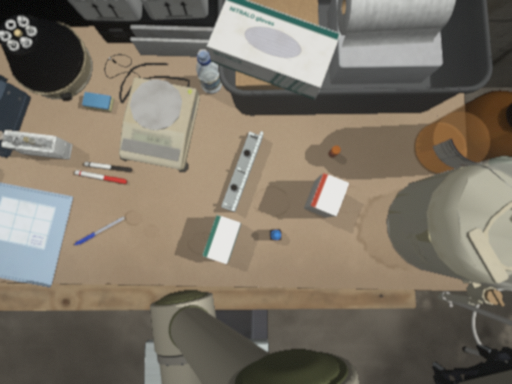

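Scene: the carton (scene ~(294,175), top ~(329,194)) with the vial beside it at (258,172)/(334,151). The dropper is at (306,222)/(276,235), the green carton at (282,250)/(222,240) and the stop at (222,222)/(241,170). The push goes roughly along +y. I'll enlarge both views to pick corners.

```bash
python3 - <<'E'
import cv2,numpy as np
a=cv2.imread("pics/top0.png")[120:270,190:390]; b=cv2.imread("pics/scene0.png")[140:290,180:330]
a=cv2.resize(a,None,fx=4,fy=4,interpolation=cv2.INTER_CUBIC); b=cv2.resize(b,None,fx=4,fy=4,interpolation=cv2.INTER_CUBIC)
cv2.imwrite("pics/topz.png",a);cv2.imwrite("pics/scenez.png",b)
E
```

```text
(no output)
```

View pics/topz.png

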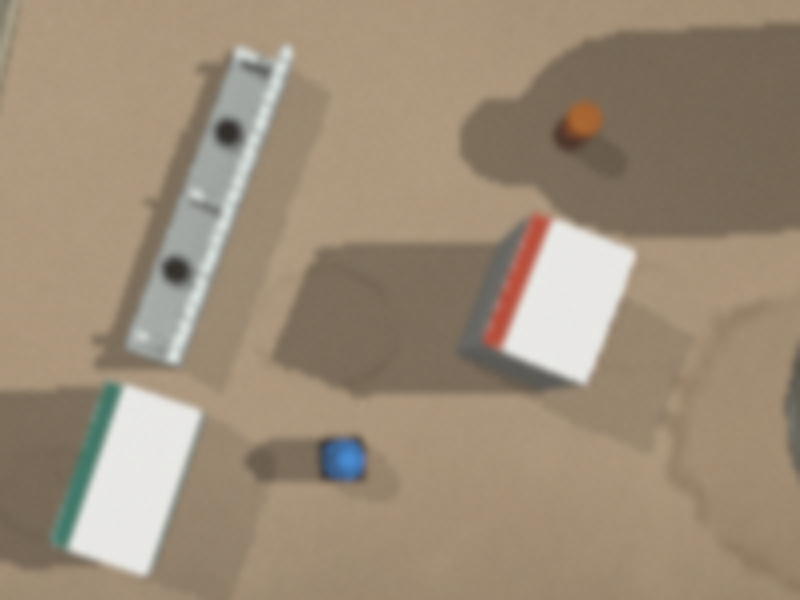

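View pics/scenez.png

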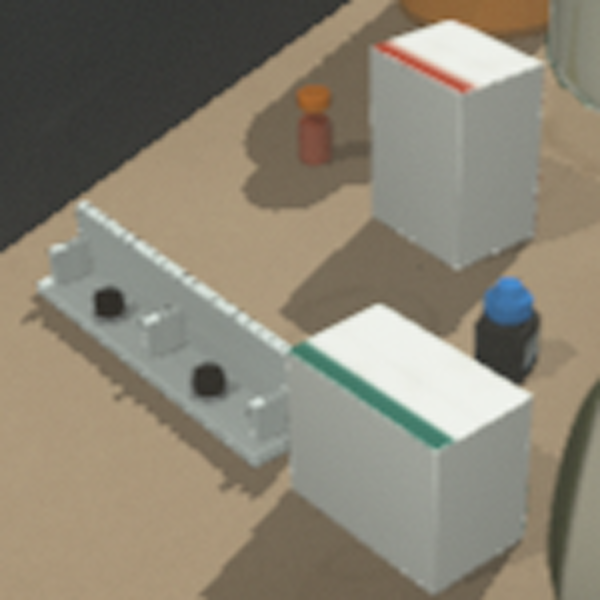

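Corners, in topz pixels:
- Carton top: (540,213), (637,252), (587,385), (487,347), with the red strip on the stop side.
- Stop front top edge: (292,48) to (180,362).
- Dropper cap: (345,460). Vial cap: (583,120).
- Green top: (112,383), (202,410), (150,576), (60,545).

```bash
cat > h.py <<'E'
import numpy as np
from rig import *
CAL={}
def cal(name):
    d=get_image(name); return d
def ray(d,u,v,z):
    f=192/np.tan(np.radians(d["fov_y"]/2)); W=d["world_to_cam"]; R=W[:3,:3]; c=-R.T@W[:3,3]
    r=R.T@np.array([(u-d["cx"])/f,-(v-d["cy"])/f,-1]); return c+r*(z-c[2])/r[2]
def proj(d,p):
    f=192/np.tan(np.radians(d["fov_y"]/2)); q=(d["world_to_cam"]@np.append(p,1))[:3]; return np.array([d["cx"]+f*q[0]/-q[2],d["cy"]-f*q[1]/-q[2]])
E
python3 - <<'E'
from h import *
d=get_image("top"); s=get_image("scene")
T=lambda u,v,z: ray(d,190+(u+.5)/4-.5,120+(v+.5)/4-.5,z)
S=lambda u,v,z: ray(s,180+(u+.5)/4-.5,140+(v+.5)/4-.5,z)
c=np.array([T(*p,.12) for p in[(540,213),(637,252),(587,385),(487,347)]]);print("carton",c.round(4).tolist(),c.mean(0))
print("sides",np.linalg.norm(np.roll(c,-1,0)-c,axis=1))
cs=np.array([S(*p,.12) for p in[(373,47),(452,20),(543,66),(467,92)]]);print("carton sc",cs.round(4).tolist(),cs.mean(0))
print("cart bottom sc",S(373,218,0),S(458,268,0), "top", T(460,352,0))
a,b=T(292,48,.05),T(180,362,.05);print("stop",a,b,np.linalg.norm(a-b),(a+b)/2)
print("stop sc",S(82,205,.05),S(292,352,.05))
x=np.array([-(b-a)[1],(b-a)[0]]);x=np.array([ (a-b)[1]*-1,(a-b)[0]]);x/=np.linalg.norm(x);print("stop x",x,np.degrees(np.arctan2(x[1],x[0])))
m=c[[0,3]].mean(0)-c[[1,2]].mean(0);print("cart yaw",np.degrees(np.arctan2(m[1],m[0])), np.degrees(np.arctan2(*(-(c[3]-c[0])[:2])*[1,1])))
print("dist",(((a+b)/2-c.mean(0))[:2])@x, "lat",((c.mean(0)-(a+b)/2)[:2])@[-x[1],x[0]])
g=np.array([T(*p,.085) for p in[(112,383),(202,410),(150,576),(60,545)]])
for n,p in(("drop",T(345,460,.057)),("vial",T(583,120,.052)),("green",g.mean(0)),*[("g",q) for q in g]):
    r=(p-(a+b)/2)[:2];print(n,p.round(4),"along",(r@x).round(4),"lat",(r@[-x[1],x[0]]).round(4))
# container body visible left edge in top, at several heights
for z in(0,.1,.2,.3,.4):print(z,ray(d,428,225,z).round(3),ray(d,455,170,z).round(3),ray(d,450,275,z).round(3))
E
```

```text
carton [[0.5725, -0.295, 0.12], [0.5489, -0.3522, 0.12], [0.47, -0.3203, 0.12], [0.4925, -0.2618, 0.12]] [ 0.52096482 -0.30735647  0.12      ]
sides [0.06186877 0.08509598 0.06269991 0.08654173]
carton sc [[0.5723, -0.2925, 0.12], [0.5482, -0.3519, 0.12], [0.4697, -0.3167, 0.12], [0.4938, -0.2637, 0.12]] [ 0.52101701 -0.30620684  0.12      ]
cart bottom sc [ 0.57122153 -0.28947864  0.        ] [ 0.49567064 -0.26167427  0.        ] top [ 0.49682047 -0.26290049  0.        ]
stop [ 0.69309213 -0.14934364  0.05      ] [ 0.48793123 -0.07674999  0.05      ] 0.21762544018112592 [ 0.59051168 -0.11304682  0.05      ]
stop sc [ 0.69069867 -0.14451612  0.05      ] [ 0.49947619 -0.07556285  0.05      ]
stop x [0.3335715 0.9427248] 70.5143051526541
cart yaw 68.2421800658059 112.54171975587533
dist 0.2063793793590842 lat 0.0007473800415684073
drop [ 0.4256 -0.1812  0.057 ] along -0.1193 lat 0.1328
vial [ 0.6443 -0.338   0.052 ] along -0.1942 lat -0.1257
green [ 0.4155 -0.0491  0.085 ] along 0.0019 lat 0.1863
g [ 0.4733 -0.037   0.085 ] along 0.0326 lat 0.1359
g [ 0.4566 -0.0922  0.085 ] along -0.025 lat 0.1331
g [ 0.3567 -0.0609  0.085 ] along -0.0289 lat 0.2378
g [ 0.3754 -0.0063  0.085 ] along 0.0288 lat 0.2384
0 [ 0.449 -0.594  0.   ] [ 0.599 -0.676  0.   ] [ 0.317 -0.645  0.   ]
0.1 [ 0.448 -0.545  0.1  ] [ 0.582 -0.619  0.1  ] [ 0.33  -0.591  0.1  ]
0.2 [ 0.447 -0.496  0.2  ] [ 0.565 -0.561  0.2  ] [ 0.343 -0.537  0.2  ]
0.3 [ 0.446 -0.448  0.3  ] [ 0.549 -0.504  0.3  ] [ 0.355 -0.483  0.3  ]
0.4 [ 0.445 -0.399  0.4  ] [ 0.532 -0.446  0.4  ] [ 0.368 -0.429  0.4  ]
```

```bash
python3 -m crank '[0,0,0.125,0.022,0.029,0,45, 0,0,0.125,0.022,0.029,0,45, 0,0,0.125,0.022,0.029,0,45, 0,0,0.125,0.022,0.029,0,45, 0,0,0.125,0.022,0.029,0,45, 0,0,0.125,0.033,-0.002,0,45, 0,0,0.125,0.033,-0.002,0,45, 0,0,0,0.033,-0.002,0,45, 0,0,0,0.033,-0.002,0,45, 0,0,0,0.033,-0.002,0,45, 0,0,0,0.029,-0.002,0,45, 0,0,0,0,0,0,45, 0,0,0,0,0,0,45]' 40; python3 - <<'E'
from h import *
import cv2
a=get_image("scene")["frame"];b=get_image("top")["frame"]
cv2.imwrite("pics/ab1.png",cv2.resize(np.vstack([a[60:300,150:],b[60:300,150:]]),None,fx=1.6,fy=1.25)[:,:,::-1])
s=observe();print(s["time_s"],s["position"],np.round(s["tool_rot"],3).tolist(),s["grip_width"],s["q"])
E
```

```text
time_s: 1.5
position: [0.4961, -0.3821, 0.2447]
tool_rot: [[0.943, -0.332, -0.001], [-0.332, -0.943, 0.001], [-0.001, -0.0, -1.0]]
ft_force: [0.3, -0.0, 0.4]
grip_width: 0.0387
1.6 [ 0.49534821 -0.38236271  0.24531625] [[0.943, -0.333, -0.001], [-0.333, -0.943, 0.0], [-0.001, -0.0, -1.0]] 0.038380406011748906 [-4.84829589e+01  2.96274780e+01  6.12175241e+01 -1.17939997e-02
  8.91850260e+01 -2.90281780e+01]
```

View pics/ab1.png

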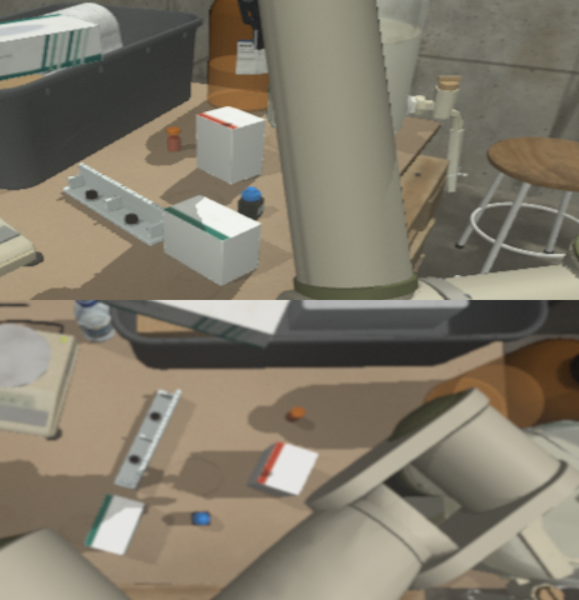

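The carton and other objects are undisturbed. In the top view the wrist and forearm overlap the cream container, so I need to check the vertical clearance before going down.

```bash
python3 - <<'E'
from h import *
import cv2
d=get_image("top");f=np.ascontiguousarray(d["frame"][:,:,::-1])
w=get_image("wrist")
out=cv2.resize(f[150:,230:],None,fx=1.7,fy=1.7)
for z in(.245,.35,.45,.55,.65):
    u,v=proj(d,[.4955,-.382,z]);print(z,u,v);cv2.circle(out,(int((u-230)*1.7),int((v-150)*1.7)),3,(0,0,255),-1);cv2.putText(out,str(z),(int((u-230)*1.7)+5,int((v-150)*1.7)),0,.4,(255,0,0))
    u,v=proj(d,[.4955-.0876*0+.117*-.75,-.382-.117*.66,z]);cv2.circle(out,(int((u-230)*1.7),int((v-150)*1.7)),3,(0,255,0),-1)
h=cv2.resize(w["frame"][:,:,::-1],(out.shape[0]*512//384*10//17,out.shape[0]*10//17))
c=np.zeros((out.shape[0],h.shape[1],3),np.uint8);c[:h.shape[0]]=h
o=np.hstack([out,c]);print(o.shape);cv2.imwrite("pics/m.png",o)
W=w["world_to_cam"];print(-W[:3,:3].T@W[:3,3],w["fov_y"])
E
```

```text
0.245 380.90115888994023 200.78658574129832
0.35 402.5548584826205 195.93911869320124
0.45 431.40226318334146 189.48124561191324
0.55 474.1853561414826 179.90368439921554
0.65 544.2181666700752 164.22591350053096
(398, 790, 3)
[ 0.52315517 -0.30613815  0.37465899] 63.751080575305856
```

View pics/m.png

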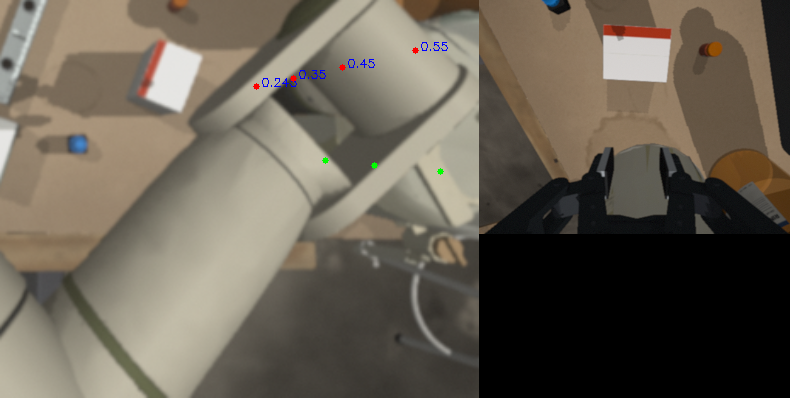

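Top view: the wrist fork sits around (400,60) in the crop, well right of the tool axis because it is high, and partly over the container. I'll locate the container from the first pictures.

```bash
python3 - <<'E'
from h import *
import cv2
s=get_image("scene");d=get_image("top")
for z in(.37,.4):print("cap",ray(s,368,12,z).round(3))
for p in((320,160),(325,166),(340,171)):print("base",p,ray(s,*p,0).round(3))
for z in(.25,.3,.35):print("shoulder left",z,ray(s,324,68,z).round(3))
for p in((.45,-.45),(.45,-.48),(.45,-.52)):print(p,proj(s,[*p,0]).round(),proj(s,[*p,.3]).round(),proj(d,[*p,0]).round())
a=cv2.resize(cv2.imread("pics/scene0.png")[0:190,280:400],None,fx=3,fy=3,interpolation=2)
b=cv2.resize(cv2.imread("pics/top0.png")[80:300,380:512],None,fx=2.6,fy=2.6,interpolation=2)[:570]
cv2.imwrite("pics/c.png",np.hstack([a,np.pad(b,((0,570-b.shape[0]),(0,0),(0,0)))]))
E
```

```text
cap [ 0.556 -0.888  0.37 ]
cap [ 0.48  -0.643  0.4  ]
base (320, 160) [ 0.546 -0.534  0.   ]
base (325, 166) [ 0.517 -0.504  0.   ]
base (340, 171) [ 0.467 -0.495  0.   ]
shoulder left 0.25 [ 0.584 -0.617  0.25 ]
shoulder left 0.3 [ 0.505 -0.423  0.3  ]
shoulder left 0.35 [ 0.425 -0.23   0.35 ]
(0.45, -0.45) [340. 179.] [350.  68.] [375. 225.]
(0.45, -0.48) [344. 174.] [354.  65.] [386. 225.]
(0.45, -0.52) [349. 169.] [360.  62.] [401. 225.]
```

View pics/c.png

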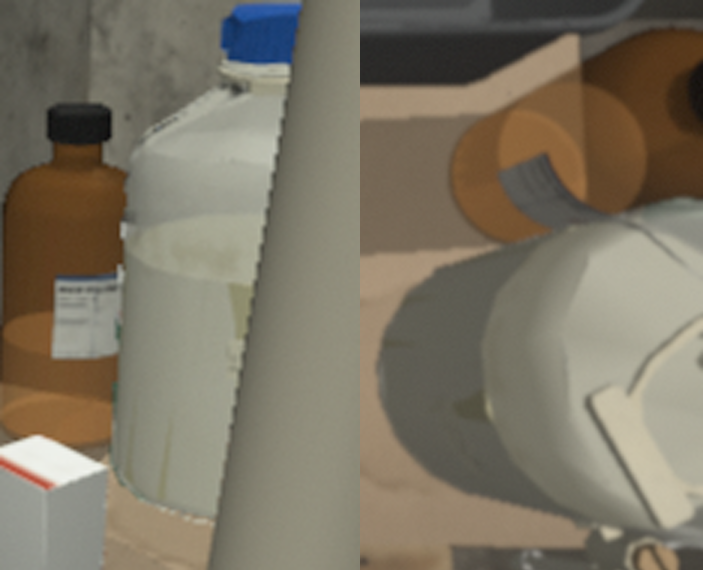

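The container is a cylinder with its axis near (0.465,-0.635) and radius about 0.16. Its wall reaches z≈0.27 and tapers above that. A vertical descent close to the carton leaves about 9 cm or more, so I'll step nearer and go down with force checks.

```bash
python3 -m crank '[0,0,0,0.006,0.017,0,45, 0,0,0,0,0,-0.02,45, 0,0,0,0,0,-0.02,45, 0,0,0,0,0,-0.02,45, 0,0,0,0,0,-0.02,45]'; python3 -m crank '[0,0,0,0,0,-0.015,45, 0,0,0,0,0,-0.015,45, 0,0,0,0,0,-0.012,45, 0,0,0,0,0,-0.01,45, 0,0,0,0,0,0,45]'
python3 - <<'E'
from h import *
p=np.array(observe()["position"]);r=(p-[.5905,-.113,0])[:2];print("along",r@[.3336,.9427],"lat",r@[-.9427,.3336])
E
```

```text
time_s: 2.3
position: [0.5022, -0.3643, 0.1648]
tool_rot: [[0.943, -0.332, 0.0], [-0.332, -0.943, -0.0], [0.0, -0.0, -1.0]]
ft_force: [-0.1, -0.2, -1.1]
grip_width: 0.0385
time_s: 2.8
position: [0.5018, -0.3647, 0.1122]
tool_rot: [[0.943, -0.332, -0.001], [-0.332, -0.943, 0.002], [-0.002, -0.001, -1.0]]
ft_force: [0.5, 0.2, 0.1]
grip_width: 0.0387
along -0.26684776871738136 lat -0.00037760021408936306
```

```bash
python3 -m crank '[0,0,0,0.0017,0.0047,0,45, 0,0,0,0.0017,0.0047,0,45, 0,0,0,0.0017,0.0047,0,45, 0,0,0,0.0017,0.0047,0,45, 0,0,0,0.0017,0.0047,0,45, 0,0,0,0.0017,0.0047,0,45, 0,0,0,0.0017,0.0047,0,45, 0,0,0,0,0,0,45]'
python3 - <<'E'
from h import *
import cv2
a=get_image("scene")["frame"][110:310,170:400];b=get_image("top")["frame"][100:300,180:410]
cv2.imwrite("pics/p1.png",cv2.resize(np.hstack([a,b]),None,fx=1.7,fy=1.7)[:,:,::-1])
E
```

```text
time_s: 3.6
position: [0.5142, -0.3317, 0.1133]
tool_rot: [[0.943, -0.332, -0.0], [-0.332, -0.943, 0.0], [-0.0, -0.0, -1.0]]
ft_force: [-0.2, -1.2, -0.5]
grip_width: 0.0383
```

View pics/p1.png

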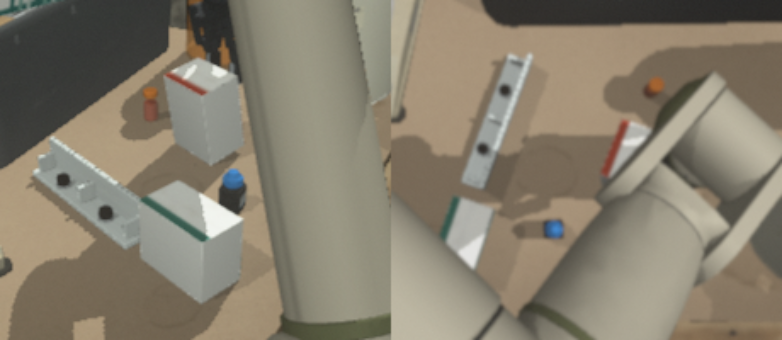

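The carton (scene crop ~(205,110)) is starting to tilt about its lower back edge, with no sliding visible. I'll keep pushing.

```bash
python3 -m crank '[0,0,0,0.0017,0.0047,0,45, 0,0,0,0.0017,0.0047,0,45, 0,0,0,0.0017,0.0047,0,45, 0,0,0,0.0017,0.0047,0,45, 0,0,0,0.0017,0.0047,0,45, 0,0,0,0.0017,0.0047,0,45, 0,0,0,0.0017,0.0047,0,45, 0,0,0,0.0017,0.0047,0,45, 0,0,0,0,0,0,45, 0,0,0,0,0,0,45, 0,0,0,0,0,0,45, 0,0,0,0,0,0,45]'
python3 - <<'E'
from h import *
import cv2
a=get_image("scene")["frame"][110:310,170:400];b=get_image("top")["frame"][100:300,180:410]
cv2.imwrite("pics/p2.png",cv2.resize(np.hstack([a,b]),None,fx=1.7,fy=1.7)[:,:,::-1])
E
```

```text
time_s: 4.9
position: [0.5275, -0.2951, 0.1133]
tool_rot: [[0.943, -0.333, 0.0], [-0.333, -0.943, -0.0], [0.0, 0.0, -1.0]]
ft_force: [0.4, 0.4, 0.1]
grip_width: 0.0383
```

View pics/p2.png

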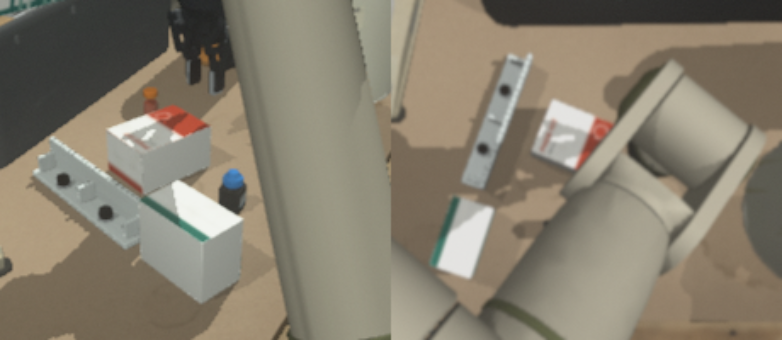

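The carton lies on its back with the print facing up, the green carton, dropper and vial are still standing. Now I'll measure its pose from the scene corners (107,137), (142,158), (210,126), (173,107) and the top-view end edge.

```bash
python3 - <<'E'
from h import *
import cv2
s=get_image("scene");d=get_image("top")
def fr(p):
    r=p[:2]-[.5905,-.113];return (r@[.3336,.9427]).round(4),(r@[-.9427,.3336]).round(4)
for p in((107,137),(142,158),(210,126),(173,107)):print("sc",fr(ray(s,170+p[0]/1.7,110+p[1]/1.7,.066)))
for p in((554,99),(533,152)):print("top",fr(ray(d,180+(p[0]-391)/1.7,100+p[1]/1.7,.066)))
E
```

```text
sc (np.float64(-0.0404), np.float64(-0.0302))
sc (np.float64(-0.0419), np.float64(0.0441))
sc (np.float64(-0.1665), np.float64(0.0411))
sc (np.float64(-0.1659), np.float64(-0.0366))
top (np.float64(-0.0559), np.float64(-0.0501))
top (np.float64(-0.0524), np.float64(0.0359))
```

```bash
python3 -m crank '[0,0,0,-0.005,-0.0141,0,45, 0,0,0,0,0,-0.02,45, 0,0,0,0,0,-0.02,45, 0,0,0,0,0,-0.02,45, 0,0,0,0,0,-0.018,45, 0,0,0,0,0,0,45]'
python3 -m crank '[0,0,0,0.0017,0.0047,0,45, 0,0,0,0.0017,0.0047,0,45, 0,0,0,0.0017,0.0047,0,45, 0,0,0,0.0017,0.0047,0,45, 0,0,0,0.0017,0.0047,0,45, 0,0,0,0.0017,0.0047,0,45, 0,0,0,0.0017,0.0047,0,45, 0,0,0,0.0017,0.0047,0,45, 0,0,0,0.0017,0.0047,0,45, 0,0,0,0.0017,0.0047,0,45, 0,0,0,0.0017,0.0047,0,45, 0,0,0,0.0017,0.0047,0,45]'
python3 - <<'E'
from h import *
import cv2
p=np.array(observe()["position"]);r=(p-[.5905,-.113,0])[:2];print("along",r@[.3336,.9427],"lat",r@[-.9427,.3336])
E
```

```text
time_s: 5.7
position: [0.5213, -0.3091, 0.0331]
tool_rot: [[0.943, -0.333, -0.003], [-0.333, -0.943, 0.003], [-0.004, -0.002, -1.0]]
ft_force: [-0.9, -1.4, -0.7]
grip_width: 0.0383
time_s: 6.9
position: [0.5431, -0.2522, 0.0353]
tool_rot: [[0.943, -0.333, -0.0], [-0.333, -0.943, 0.0], [-0.0, 0.0, -1.0]]
ft_force: [-0.4, -1.8, 1.4]
grip_width: 0.0383
along -0.14698998302339014 lat -0.0017508471465551775
```

```bash
python3 -m crank '[0,0,0,0.001,0.0028,0,45, 0,0,0,0.001,0.0028,0,45, 0,0,0,0.001,0.0028,0,45, 0,0,0,0,0,0,45]'; python3 -m crank '[0,0,0,0.0007,0.0019,0,45, 0,0,0,0.0007,0.0019,0,45, 0,0,0,0,0,0,45]'; python3 -m crank '[0,0,0,0.0007,0.0019,0,45, 0,0,0,0,0,0,45]'
```

```text
time_s: 7.3
position: [0.5461, -0.2437, 0.0353]
tool_rot: [[0.943, -0.332, -0.0], [-0.332, -0.943, 0.0], [-0.0, -0.0, -1.0]]
ft_force: [0.3, -0.0, 0.1]
grip_width: 0.0384
time_s: 7.6
position: [0.5475, -0.2401, 0.0353]
tool_rot: [[0.943, -0.332, -0.0], [-0.332, -0.943, 0.0], [-0.0, -0.0, -1.0]]
ft_force: [0.5, 0.3, -0.1]
grip_width: 0.0385
time_s: 7.8
position: [0.548, -0.2384, 0.0353]
tool_rot: [[0.943, -0.332, -0.0], [-0.332, -0.943, -0.0], [-0.0, 0.0, -1.0]]
ft_force: [-0.9, -1.5, -0.6]
grip_width: 0.0386
```

```bash
for i in 1 2; do python3 -m crank '[0,0,0,0.0003,0.0009,0,45, 0,0,0,0.0003,0.0009,0,45, 0,0,0,0,0,0,45]' | grep -E 'posi|force'; done
```

```text
position: [0.5481, -0.238, 0.0355]
ft_force: [-6.0, -8.2, 2.3]
position: [0.5481, -0.2376, 0.0357]
ft_force: [-10.9, -16.0, 3.4]
```

```bash
python3 - <<'E'
from h import *
import cv2
a=get_image("scene")["frame"][140:290,180:330];b=get_image("top")["frame"][110:260,200:350]
cv2.imwrite("pics/p3.png",cv2.resize(np.hstack([a,b]),None,fx=2.6,fy=2.6,interpolation=2)[:,:,::-1])
E
```

```text
(no output)
```

View pics/p3.png

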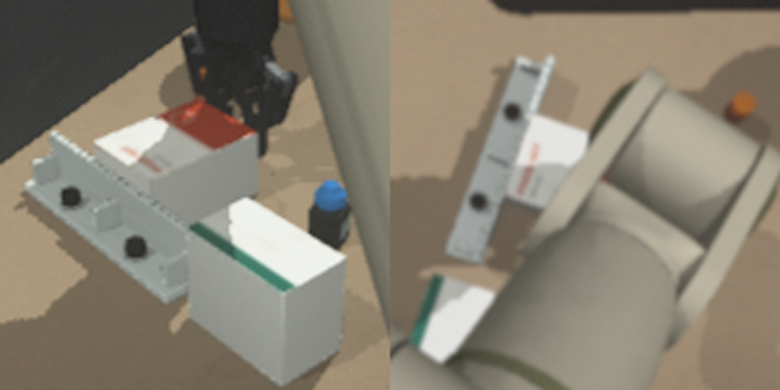

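Contact is confirmed: force rose to 19 N, and the carton's top end meets the stop near mid-length. I'll back away, lift, and swing clear for an unobstructed look.

```bash
python3 -m crank '[0,0,0,-0.0007,-0.0019,0,45, 0,0,0,-0.0017,-0.0047,0,45, 0,0,0,-0.0033,-0.0094,0,45, 0,0,0,-0.0067,-0.0189,0,45, 0,0,0,0,0,0.03,45, 0,0,0,0,0,0.04,45, 0,0,0,0,0,0.05,45, 0,0,0,0,0,0.05,45, 0,0,0,0,0,0.04,45, 0,0,0,-0.035,-0.02,0,45, 0,0,0,-0.035,-0.02,0,45, 0,0,0,-0.035,-0.02,0,45, 0,0,0,-0.035,-0.02,0,45, 0,0,0,-0.035,-0.02,0,45, 0,0,0,-0.03,-0.02,0,45, 0,0,0,0,0,0,45]'
python3 - <<'E'
from h import *
import cv2
a=get_image("scene")["frame"][140:290,180:330];b=get_image("top")["frame"][110:260,200:350]
cv2.imwrite("pics/p4.png",cv2.resize(np.hstack([a,b]),None,fx=2.6,fy=2.6,interpolation=2)[:,:,::-1])
E
```

```text
time_s: 10.1
position: [0.329, -0.3919, 0.2454]
tool_rot: [[0.942, -0.337, -0.0], [-0.337, -0.942, -0.0], [-0.0, 0.001, -1.0]]
ft_force: [-0.3, -0.2, -0.1]
grip_width: 0.0386
```

View pics/p4.png

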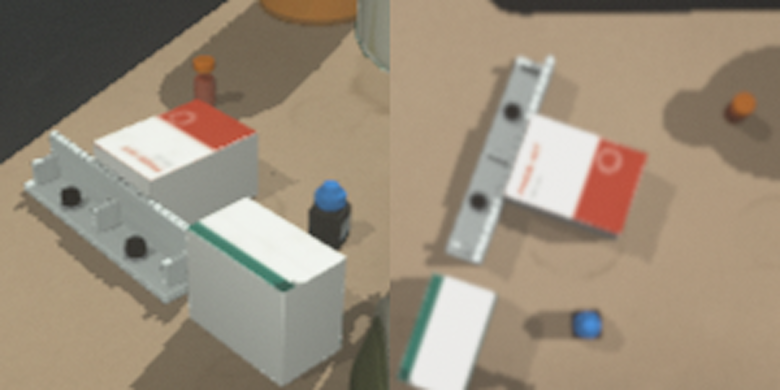

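Clear view: the carton's top end is against the fence, and the front faces up with corners (533,114), (648,153), (619,236), (505,193) in the right panel. I'll check the numbers, including the neighbours.

```bash
python3 - <<'E'
from h import *
d=get_image("top")
def fr(u,v,z):
    r=ray(d,200+(u-390)/2.6,110+v/2.6,z)[:2]-[.5905,-.113];return np.round([r@[.3336,.9427],r@[-.9427,.3336]],4)
c=[fr(*p,.066) for p in((533,114),(648,153),(619,236),(505,193))];print(c)
e=c[1]-c[0];g=c[2]-c[3];print("yaw",np.degrees([np.arctan2(-e[1],-e[0]),np.arctan2(-g[1],-g[0])]))
print("stop face",fr(552,60,.05),fr(480,262,.05),"vial",fr(743,104,.052),"drop",fr(587,323,.057),"green TR",fr(495,293,.085),"TL",fr(437,276,.085))
E
```

```text
[array([-0.0019, -0.0432]), array([-0.1208, -0.0439]), array([-0.1202,  0.0426]), array([-0.002 ,  0.0396])]
yaw [ 0.33731356 -1.45389547]
stop face [-0.0005 -0.1049] [-0.0006  0.1103] vial [-0.1955 -0.1252] drop [-0.1187  0.1319] green TR [-0.0261  0.1342] TL [0.0308 0.1372]
```

Within about 2 mm and 1° the carton is flush and centred, and the neighbours haven't moved.

```bash
python3 -c "
from rig import *
print(close_job())"
```

```text
the job is handed in; nothing more can be done
None
```

The carton now lies on its back, front up, with its top end flush against the stop, and the job is handed in. I tipped it by pushing near the top of the printed front with the part-open fingers. I then pushed it along the worktop from its underside end until the force rose to about 19 N at the stop, and backed the arm clear. It took about 10 s of the 54 s allowed.

**Carton:** in the last picture its top end measures about 2 mm from the face of the stop, which is within measuring error. It is centred to about 2 mm along the stop. The two long sides gave +0.3° and -1.5° off square, a spread that comes from picking the corners by eye.

**Neighbours:** the vial, dropper and green carton stand where they were to within about 2 mm.

**Robot:** the gripper was in free space, touching nothing, at hand-in. No check failed. Before the final push, the top and scene views disagreed by about 10 mm on where the carton's top end was (-53 mm against -41 mm from the stop). The contact force and the final picture settled that.

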